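# Load a circuit board in the solder carrier and swing its hold-down bar home

## Robot

A 6-joint arm with a two-finger parallel gripper is mounted at the origin on the work surface. World frame = base frame: x ahead of the robot, y to its left, z up, the work surface at z = 0. Lengths are in m, angles in rad, forces in N, time in s.
With the tool pointing down it reaches from about 0.425 to 0.95 m from the base axis. Payload 14.7 kg.
Tool frame: the origin (TCP) lies between the finger pads; the fingertips stand 19 mm ahead of it and the grasp point (between the pads) is the TCP; z points along the fingers, y is the line along which they close (so a half turn about z gives the same grasp; the last joint's range is limited). The gripper opens to 85 mm and grips with 20 to 120 N. Pads are 22 mm wide; open, the fingers measure 114 mm over their backs; the gripper's body (76 mm by 85 mm) begins 54 mm behind the grasp point. The pads swing forward as they close: fully open they stand 13 mm farther back than shut.
Start: joints at [1.182, 0.48, 1.596, -0, 1.065, -0.047], TCP at [0.218, 0.612, 0.227] pointing down, gripper open.
Joint ranges: [-2.75, 2.75], [-0.82, 2.05], [0.23, 2.67], [-1.56, 4.7], [0.09, 2.69], [-2.92, 2.92]. Speed limits (rad/s): [1.89, 1.89, 2.39, 3.01, 3.01, 3.01].

## Interface

Orientations are given as [roll, pitch, yaw] about the fixed x, y, z axes, in that order (R = Rz(yaw) Ry(pitch) Rx(roll)).
In Python, from rig import r gives the robot as it stands. The module is installed in compiled form; this text tells all that it offers.
- The arm moves only by the tool step_arm, never from a script. Its argument "moves" is a list of rows, each an object of numbers: "claw": the opening, from 0 (shut) to 1 (fully open); "tx", "ty", "tz": the shift along the tool's x, y, z each as a share of 0.8 m, from -1 to 1; "wx", "wy", "wz": the turn, a rotation vector about the tool's x, y, z each as a share of pi rad, from -1 to 1. A call has 1 to 8 rows; each row shifts and turns the commanded pose from where the row before left it, along the tool's axes as they then stand; what a row does not reach is not made up. A row lasts 1/8 s, in which the tool goes at most 62.5 mm and 10.7 degrees, less where a joint would pass 70% of its speed; a pose out of reach is approached as far as the arm can. A call with a number of a shift or a turn outside -1 to 1 is refused whole. A call with a gripper value outside its range is refused whole. The fingers move at their own pace and stop on an object; "squeeze" is the grip in N (left out, the last holds). Time passes only in rows, so rows that do not move let the fingers close. It gives the time, the measured TCP pose, the force, the opening and the grip force at its end, in the units of the state.
- r.read_state(): the state, without advancing time (a new reading comes with each control period).
- r.get_image(name): name is "side" or "top" or "wrist"; returns a dict with "image" (420x560x3 uint8, red, green, blue), "fx", "fy", "cx", "cy" (pixels), "R" (3x3) and "t" (3): a world point X has camera coordinates R X + t. Camera axes: x right, y down, z forward; pixel columns grow to the right and rows downward; lengths in m; the calibration is good to about 2 mm. The wrist camera is an equidistant fisheye: a pixel r from the principal point sees the ray r / f radians off the axis. A picture is of the moment at which its call begins. There is no depth.
- r.sign_off(): hands the job in; it is judged then, once.
The state is a dict: "clock": time; "joints": joint angles; "qd": joint speeds; "joint_efforts": joint torques, N m; "eef_pos": TCP position; "tcp_rot": TCP orientation; "wrist_force": force on the tool from outside, world axes, zero at the start; "moment": the same for the moment, N m; "gripper_width": finger opening in m; "grip_force": force on a finger pad.
Only numpy, scipy, OpenCV 4.12 (cv2) and the standard library are available. Lean on these libraries where they do the work, as an engineer would, in place of code of your own. Each camera call takes 0.05 s, during which the arm holds its last target. There are 200 camera calls.

## Task

Load the circuit board into the solder carrier: lower it gently into the pocket, terminal strip on the same side as the hold-down bar, until it lies flat on the ledge all round. Then push the free end of the open hold-down bar round its pin, over the terminal strip and into the sprung catch, right up to the rubber-tipped stop screw, whose setting differs from carrier to carrier; the catch drags a little before that, so press on until the bar is firmly against the stop, with about 10 N on the knob, but do not force it: the stop must not take more than 15 N. Leave the bar resting snugly against its stop, the board seated, and the other things on the bench as they are.

Things in the scene. Friction and masses are not known exactly. Their poses are not given: they have to be found in the camera images.
- carrier: Fixed solder carrier: dark plate 250 mm (x) by 150 mm (y), top face 13 mm above the bench; origin under its centre. Axes: x along its long side and along the closed bar, from the pin to the catch; y across, away from the side where the bar swings out; z up. Round the closed bar nothing on it stands higher than 36 mm, but for the knob and the transformer. Yaw within 0.3 rad of the world.
- pocket (a point): Middle of the carrier's pocket, on the ledge 8 mm above the bench where the board's underside rests; axes as the carrier's. Pocket 113 mm (x) by 83 mm (y), square-edged, 5 mm deep, an open window within the ledge. Board seated: the transformer's centre is at (0, 8, 17) mm from here, within the 1.5 mm of play on each side, and the board's axes point as these.
- board: Loose circuit board: blue plate 110 mm (x) by 80 mm (y) by 2.2 mm, about 0.16 kg; origin under its centre. A grey terminal strip, 92 mm long, 10 mm wide, 9.8 mm tall, runs along its -y edge; a black transformer stands behind it; the other parts are low. Starts flat on the bench, yaw within 0.5 rad of the world.
- transformer (a point): Centre of the black potted transformer on the board, the block to grasp: 34 mm (x) by 28 mm (y), 30 mm tall. It is at (0, 8, 17) mm in the board's frame, 15 mm above the board's top face; axes as the board's. Grasped across x there is free room beside it.
- pin (a point): Fixed pin on which the hold-down bar turns, at mid-thickness of the bar, 26 mm above the bench, at (-95, -32) mm in x, y from the pocket's middle; axes as the carrier's.
- bar_knob (a point): Centre of the black push knob upright on the hold-down bar near its free end, 165 mm from the pin: cylinder, 14 mm diameter, from 30 to 60 mm above the bench. Axes are the bar's: x from pin to free end, y the way it is pushed to close. The bar is an aluminium flat 16 mm wide, 8 mm thick (22 to 30 mm above the bench), its round end 198 mm from the pin.
- bar (a joint): Angle of the hold-down bar, rad: 0 parallel to the carrier's x, growing as the free end swings out to -y (clockwise from above); starts at 0.6 to 1.1. The stiff pin takes about 1.2 N at the knob and the bar stays where it is left. From about 0.12 rad on, the catch's leaf drags on it: 3 to 7 N in all at the knob. It meets the stop between -0.04 and 0.04, to be felt: there the force climbs steadily, the buffer giving about 1 mm for 8 N.
- catch (a point): Middle of the sprung steel leaf in the catch, against which the bar's round end rubs when closed, 26 mm above the bench; axes as the carrier's. The leaf gives way in +x only; its lead-in slopes out on the -y side. The catch post behind it is 34 mm high.
- stop: Fixed stop on the carrier: steel block 28 mm wide (x), top 33 mm above the bench, with an adjusting screw through it, 26 mm above the bench, that points to -y at the bar and ends in a stiff rubber buffer, 13 mm diameter. The buffer's end stands anywhere within 6 mm either side of this origin in y, as the screw was last set: the bar's side face meets it there, 177 mm from the pin. Axes as the carrier's.
- solder_reel: Bystander, loose: reel of solder standing on its flange, 54 mm diameter, 42 mm tall; origin under its centre.
- flux_bottle: Bystander, loose: small upright bottle, 40 mm diameter, 85 mm tall; origin under its centre.
- parts_case: Bystander, loose: flat closed parts case 90 by 130 mm (x, y), 26 mm tall; origin under its centre.
- screwdriver: Bystander, loose: screwdriver lying on the bench, 170 mm long along its x; origin under its middle.
There are look-alikes about, which are no part of the job. Several things look just like the board: the one meant starts farthest from the robot's base.

How it is judged:
On the way, in this order (a step that is already met when the one before it is completed fails the run):
1. the board lies flat on the ledge in the pocket, terminal strip to the bar's side (x of transformer in the frame of pocket between -0.003 and 0.003 m and y of transformer in the frame of pocket between 0.005 and 0.011 m and z of transformer in the frame of pocket between 0.0155 and 0.019 m and angle between transformer's own z axis and vertical below 0.025 rad), for 0.2 s.
2. the bar presses on the stop with more than 3 N for 0.2 s, the board still seated (all of step 1 and contact force between bar and stop above 3 N), for 0.2 s.
At the end, for the whole second after the job is handed in: Board in the pocket within 3 mm in x and y, 1.7 mm in height and 0.025 rad of tilt, terminal strip on the bar's side; bar at rest and let go, still bearing on the stop (over 0.3 N); reel, bottle, case and screwdriver within 20 mm of where they were (all of step 1 and contact force between bar and stop above 0.3 N and velocity of joint bar between -0.05 and 0.05 rad/s); the robot touches nothing.
It fails at once if the stop takes more than 15 N from the bar (contact force between bar and stop above 15 N).
It fails at once if the board drops or slams into the pocket (faster than 0.25 m/s within 20 mm of its seat) (distance between transformer and pocket below 0.039 m and linear speed of board above 0.25 m/s).
It fails at once if a bystander (reel, bottle, case or screwdriver) is shifted by more than 20 mm (distance of any of solder_reel, flux_bottle, parts_case, screwdriver from where it was at the start of the episode above 0.02 m).
It also fails if it takes over 67 s, if anything falls off the work surface, if the arm or the gripper's body presses on something with over 40 N, if the wrist force passes 120 N, or if a joint passes its speed limit or range.

## Working session

There is one attempt and no reset: what is moved stays moved. The work goes in short steps, Python scripts to look and compute and a tool call to move; the robot and the scene stay as the last step left them, time stands still between calls to the robot, and variables do not carry over. Pictures are saved under pics/ and viewed, at most 10 in all, crops included, and the job is handed in when it is done.

Besides the shell and the picture viewer there is one more tool, called after "Emit:" by a JSON object that holds its "api" and its "payload". step_arm: Moves the arm, as the interface text tells. Shift numbers are shares of 0.8 m and turn numbers shares of pi rad, none past 1 either way. Its arguments: {"type":"object","properties":{"moves":{"type":"array"},"squeeze":{"type":"number"}},"required":["moves"]}

```bash
mkdir -p pics
cat > h.py <<'E'
import numpy as np, cv2, pickle
from rig import r
def snap(n,f):
    d=r.get_image(n); pickle.dump(d,open(f'pics/{f}.pkl','wb')); cv2.imwrite(f'pics/{f}.png',d['image'][:,:,::-1]); return d
def load(f): return pickle.load(open(f'pics/{f}.pkl','rb'))
def cast(d,uv,z):
    R=np.array(d['R']);t=np.array(d['t']);uv=np.atleast_2d(uv)
    ray=np.c_[(uv[:,0]-d['cx'])/d['fx'],(uv[:,1]-d['cy'])/d['fy'],np.ones(len(uv))]@R
    c=-R.T@t
    return c+ray*((z-c[2])/ray[:,2])[:,None]
def proj(d,X):
    p=np.atleast_2d(X)@np.array(d['R']).T+np.array(d['t']); return np.c_[d['fx']*p[:,0]/p[:,2]+d['cx'],d['fy']*p[:,1]/p[:,2]+d['cy']]
E
python3 - <<'E'
from h import *
for n in('top','side'):
    d=snap(n,n+'0'); print(n,-np.array(d['R']).T@d['t'],d['fx'],np.array(d['R'])[2])
print(r.read_state())
E
```

```text
top [0.38237256 0.13154687 1.27626848] 490.7515639984405 [ 0.08627393 -0.02431025 -0.99597481]
side [-0.30657076 -0.68071514  0.83676448] 511.9500875787452 [ 0.58100302  0.5885933  -0.56213293]
{'clock': 0.1, 'joints': array([ 1.18239449e+00,  4.80779989e-01,  1.59680626e+00,  1.32574521e-05,
        1.06508445e+00, -4.66214344e-02]), 'qd': array([-0.0009093 , -0.00241852,  0.00188341,  0.00175388,  0.00069973,
       -0.00114514]), 'joint_efforts': array([ 2.41499956e-04, -9.52257943e+01, -4.31037354e+01, -2.17119900e-04,
        5.50069512e-03,  2.65074533e-06]), 'eef_pos': array([0.21770745, 0.61206758, 0.22603123]), 'tcp_rot': array([-3.14051631e+00, -6.18205836e-05,  2.79980579e+00]), 'wrist_force': array([ 0.09814619,  0.47137469, -0.78981907]), 'moment': array([-0.0794116 , -0.00954833,  0.01785614]), 'grip_force': 0.0, 'gripper_width': 0.08533890669345359}
```

View pics/top0.png

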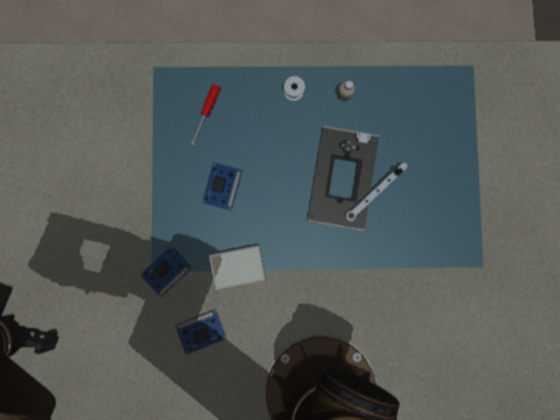

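View pics/side0.png

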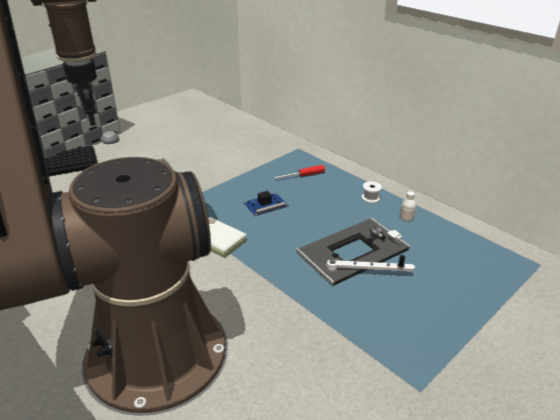

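Top view: three board look-alikes at (222,186), (165,271) and (200,331). The base is at about (325,390), so (222,186) is the farthest and also the only one on the mat. Next I'll measure it and confirm with an enlarged crop.

Run:
```python
from h import *
d=load('top0'); im=d['image']
for p in [(222,186),(165,271),(200,331)]:
    X=cast(d,p,.01)[0]; print(p,X.round(3),np.hypot(*X[:2]).round(3))
A=cv2.resize(im[150:222,185:260],None,fx=6,fy=6,interpolation=cv2.INTER_CUBIC)
B=cv2.resize(im[120:236,298:414],None,fx=3.72,fy=3.72,interpolation=cv2.INTER_CUBIC)
h=max(A.shape[0],B.shape[0]); out=np.zeros((h,800,3),np.uint8)
A=A[:,:420]; B=B[:,:380]
A=cv2.resize(im[150:222,190:253],(378,432),interpolation=cv2.INTER_CUBIC)
B=cv2.resize(im[120:236,303:411],(402,432),interpolation=cv2.INTER_CUBIC)
o=np.hstack([A,B]); o=np.clip(o*1.6,0,255).astype(np.uint8); cv2.imwrite('pics/crop1.png',o[:,:,::-1])
```

```text
(222, 186) [0.528 0.246 0.01 ] 0.582
(165, 271) [0.312 0.392 0.01 ] 0.501
(200, 331) [0.16  0.303 0.01 ] 0.343
```

View pics/crop1.png

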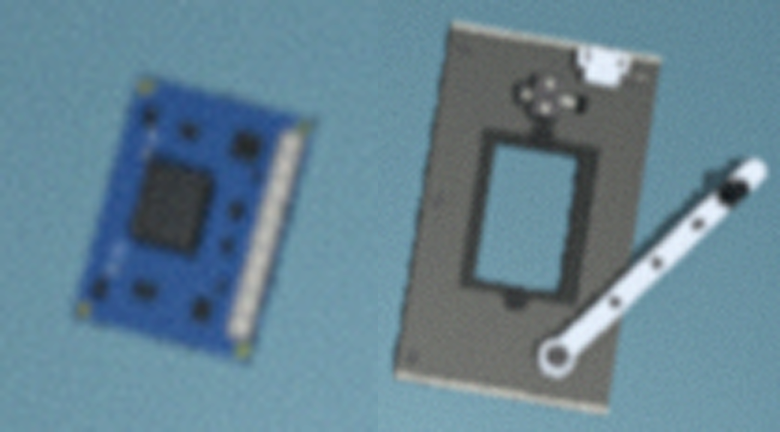

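The crop confirms it: the board at (222,186), 0.58 m out, has the strip along its right (-y) edge and the transformer behind it. The carrier's pocket is at about (343,178), the pin at (351,216) and the knob at (399,171).

Run:
```python
from h import *
d=load('top0'); im=d['image'].astype(int)
sub=np.zeros(im.shape[:2],bool); sub[155:215,195:250]=1
R,G,B=im[...,0],im[...,1],im[...,2]
m=((B-G>25)&sub).astype(np.uint8)
m=cv2.morphologyEx(m,cv2.MORPH_CLOSE,np.ones((7,7)))
c=max(cv2.findContours(m,0,1)[0],key=cv2.contourArea)
P=cast(d,c[:,0].astype(float),.0022)[:,:2]
print('board',cv2.minAreaRect((P*1000).astype(np.float32)))
m=((R+G+B<130)&sub).astype(np.uint8)
for c in cv2.findContours(m,0,1)[0]:
    if cv2.contourArea(c)>60: print('tr',cv2.minAreaRect((cast(d,c[:,0].astype(float),.03)[:,:2]*1000).astype(np.float32)))
# plate corners / features by crop pixel
s=108/402
uv=lambda x,y:(303+(x-378)*s-.0,120+y*s)
for n,p,z in[('plate',(453,24),.013),('plate',(660,58),.013),('plate',(398,374),.013),('plate',(608,410),.013),('pin',(557,355),.03),('knob',(734,190),.06)]:
    print(n,cast(d,uv(*p),z)[0].round(4))
for n,p,z in[('pocket',(486,130),.013),('pocket',(596,150),.013),('pocket',(462,286),.013),('pocket',(575,303),.013)]: print(n,cast(d,uv(*p),z)[0].round(4))
w=snap('wrist','w0'); print(w['fx'],w['cx'],w['cy'],(-np.array(w['R']).T@w['t']).round(4),np.array(w['R']).round(3))
```

```text
board ((530.088134765625, 252.1005401611328), (69.1259536743164, 107.60579681396484), 74.65995788574219)
tr ((530.8547973632812, 253.81204223632812), (31.4813232421875, 38.306880950927734), 73.31533813476562)
plate [ 0.6817 -0.0191  0.013 ]
plate [ 0.6561 -0.165   0.013 ]
plate [0.4355 0.0243 0.013 ]
plate [ 0.4087 -0.1211  0.013 ]
pin [ 0.4464 -0.0836  0.03  ]
knob [ 0.555  -0.2014  0.06  ]
pocket [ 0.6059 -0.0407  0.013 ]
pocket [ 0.591  -0.1178  0.013 ]
pocket [ 0.4962 -0.0215  0.013 ]
pocket [ 0.4834 -0.1001  0.013 ]
325.19226210127806 280.2117961598298 209.70534741893468 [0.1487 0.6374 0.3736] [[ 0.334  0.942 -0.001]
 [ 0.903 -0.32   0.288]
 [ 0.271 -0.097 -0.958]]
```

```bash
cat >> h.py <<'E'
from scipy.spatial.transform import Rotation as Ro
def plan(pos,yaw,n=None,start=None):
    s=r.read_state(); p=np.array(s['eef_pos']); R0=Ro.from_euler('xyz',s['tcp_rot'])
    Rt=Ro.from_euler('xyz',[np.pi,0,yaw]); pos=np.array(pos)
    rv=(R0.inv()*Rt).as_rotvec(); D=pos-p
    m=max(np.linalg.norm(D)/.06,np.linalg.norm(rv)/.182); n=n or int(np.ceil(m))
    print('n',n)
    for i in range(n):
        R=R0*Ro.from_rotvec(rv*i/n); t=R.inv().apply(D/n)/.8; w=rv/n/np.pi
        print('t',t.round(4).tolist(),'w',w.round(4).tolist())
E
python3 -c "
from h import *
plan([.531,.254,.14],1.303)"
```

```text
n 9
t [-0.0577, -0.0323, 0.012] w [-0.0, 0.0, 0.0529]
t [-0.0622, -0.0223, 0.012] w [-0.0, 0.0, 0.0529]
t [-0.065, -0.0117, 0.012] w [-0.0, 0.0, 0.0529]
t [-0.0661, -0.0007, 0.012] w [-0.0, 0.0, 0.0529]
t [-0.0653, 0.0102, 0.012] w [-0.0, 0.0, 0.0529]
t [-0.0627, 0.0209, 0.012] w [-0.0, 0.0, 0.0529]
t [-0.0584, 0.031, 0.012] w [-0.0, 0.0, 0.0529]
t [-0.0524, 0.0402, 0.012] w [-0.0, 0.0, 0.0529]
t [-0.0451, 0.0483, 0.012] w [-0.0, 0.0, 0.0529]
```

Emit:
{"api": "step_arm", "payload": {"moves": [{"tx": -0.058,"ty": -0.032,"tz": 0.012,"wz": 0.053,"claw": 1},{"tx": -0.062,"ty": -0.022,"tz": 0.012,"wz": 0.053},{"tx": -0.065,"ty": -0.012,"tz": 0.012,"wz": 0.053},{"tx": -0.066,"ty": -0.001,"tz": 0.012,"wz": 0.053},{"tx": -0.065,"ty": 0.01,"tz": 0.012,"wz": 0.053},{"tx": -0.063,"ty": 0.021,"tz": 0.012,"wz": 0.053},{"tx": -0.058,"ty": 0.031,"tz": 0.012,"wz": 0.053},{"tx": -0.052,"ty": 0.04,"tz": 0.012,"wz": 0.053}]}}

```text
validation failed for argument at $.mo...
```

Emit:
{"api": "step_arm", "payload": {"moves": [{"tx": -0.045,"ty": 0.048,"tz": 0.012,"wz": 0.053},{"tx": 0},{"tx": 0}]}}

```text
validation failed for argument at $.mo...
```

Run:
```python
from h import *
s=r.read_state(); print(s['eef_pos'],s['tcp_rot'],s['wrist_force'])
w=snap('wrist','w1')
```

```text
[0.21771821 0.612109   0.22611116] [-3.14063660e+00 -6.42210147e-05  2.79977660e+00] [ 0.92629441  0.34123307 -0.48019266]
```

View pics/w1.png

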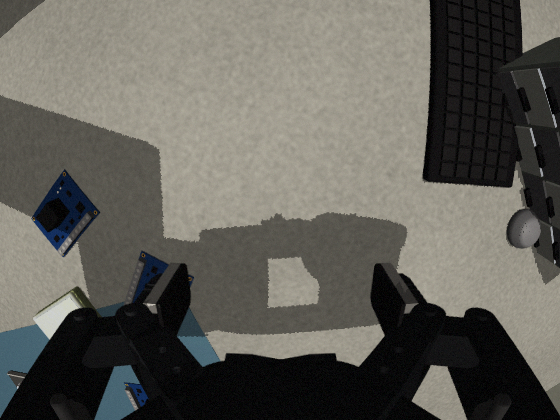

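The move was refused, so the wrist view is still from the start pose, with the fingers at (165,300) and (395,300) and the target out of view. I'll resend with every key in every row.

Emit:
{"api": "step_arm", "payload": {"moves": [{"claw": 1,"tx": -0.058,"ty": -0.032,"tz": 0.012,"wx": 0,"wy": 0,"wz": 0.053},{"claw": 1,"tx": -0.062,"ty": -0.022,"tz": 0.012,"wx": 0,"wy": 0,"wz": 0.053},{"claw": 1,"tx": -0.065,"ty": -0.012,"tz": 0.012,"wx": 0,"wy": 0,"wz": 0.053},{"claw": 1,"tx": -0.066,"ty": -0.001,"tz": 0.012,"wx": 0,"wy": 0,"wz": 0.053},{"claw": 1,"tx": -0.065,"ty": 0.01,"tz": 0.012,"wx": 0,"wy": 0,"wz": 0.053},{"claw": 1,"tx": -0.063,"ty": 0.021,"tz": 0.012,"wx": 0,"wy": 0,"wz": 0.053},{"claw": 1,"tx": -0.058,"ty": 0.031,"tz": 0.012,"wx": 0,"wy": 0,"wz": 0.053},{"claw": 1,"tx": -0.052,"ty": 0.04,"tz": 0.012,"wx": 0,"wy": 0,"wz": 0.053}]}}

```text
clock: 1.2
eef_pos: [0.4968, 0.2932, 0.1495]
tcp_rot: [3.141, -0.0, 1.462]
wrist_force: [1.1, -0.1, -0.5]
gripper_width: 0.0855
grip_force: 0.0
```

Emit:
{"api": "step_arm", "payload": {"moves": [{"claw": 1,"tx": -0.045,"ty": 0.048,"tz": 0.012,"wx": 0,"wy": 0,"wz": 0.053},{"claw": 1,"tx": 0,"ty": 0,"tz": 0,"wx": 0,"wy": 0,"wz": 0},{"claw": 1,"tx": 0,"ty": 0,"tz": 0,"wx": 0,"wy": 0,"wz": 0}]}}

```text
clock: 1.58
eef_pos: [0.53, 0.2547, 0.14]
tcp_rot: [-3.141, 0.0, 1.301]
wrist_force: [-0.0, 0.3, 0.4]
gripper_width: 0.0851
grip_force: 0.0
```

Run:
```python
from h import *
s=r.read_state(); print(s['eef_pos'],s['tcp_rot'],s['wrist_force'])
w=snap('wrist','w2')
```

```text
[0.52998713 0.25474761 0.14003447] [-3.14103086e+00  2.01540883e-04  1.30145766e+00] [-0.01147028  0.29739477  0.35685559]
```

View pics/w2.png

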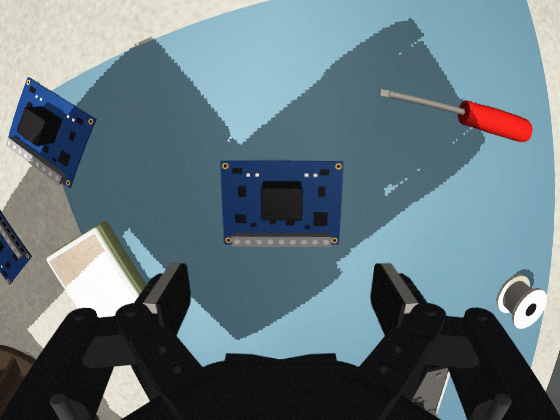

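The target board is centred at (281,203), with corners near (220,161), (343,161), (339,245) and (224,244), its transformer at (282,201) and its strip at row 241.

```bash
cat >> h.py <<'E'
def fcast(d,uv,z):
    R=np.array(d['R']);t=np.array(d['t']);uv=np.atleast_2d(uv).astype(float)
    x=(uv[:,0]-d['cx'])/d['fx'];y=(uv[:,1]-d['cy'])/d['fy'];th=np.hypot(x,y)+1e-9
    ray=np.c_[np.sin(th)*x/th,np.sin(th)*y/th,np.cos(th)]@R
    c=-R.T@t
    return c+ray*((z-c[2])/ray[:,2])[:,None]
def rect(P):
    c,(a,b),g=cv2.minAreaRect((P[:,:2]*1000).astype(np.float32)); 
    if a<b: a,b,g=b,a,g+90
    return np.round(c,1),round(a,1),round(b,1),round(((g+90)%180-90)*np.pi/180,4)
E
python3 - <<'E'
from h import *
d=load('w2'); im=d['image'].astype(int); R,G,B=im[...,0],im[...,1],im[...,2]
sub=np.zeros(im.shape[:2],bool); sub[150:256,205:360]=1
m=((B-G>25)&(R<70)&sub)
m=cv2.morphologyEx(m.astype(np.uint8),cv2.MORPH_OPEN,np.ones((3,3)))
c=np.vstack([k for k in cv2.findContours(m,0,1)[0] if cv2.contourArea(k)>30])[:,0]
print(rect(fcast(d,c,.0022)), c.min(0),c.max(0))
sub[:]=0; sub[175:228,255:310]=1
m=cv2.morphologyEx(((R+G+B<110)&sub).astype(np.uint8),cv2.MORPH_OPEN,np.ones((5,5)))
c=max(cv2.findContours(m,0,1)[0],key=cv2.contourArea)[:,0]
print(c.min(0),c.max(0),cv2.contourArea(c)); print(rect(fcast(d,c,.032)),rect(fcast(d,c,.017)))
print(fcast(d,[[220,161],[343,161],[339,245],[224,244]],.0022).round(4))
E
```

```text
(array([529.9, 251.9]), 110.3, 72.5, -0.2684) [221 161] [342 237]
[261 181] [301 224] 1460.0
(array([531.2, 257.4]), 36.5, 33.2, 1.3026) (array([530.1, 253.4]), 38.6, 35.1, 1.3026)
[[0.4868 0.3014 0.0022]
 [0.5927 0.2723 0.0022]
 [0.5717 0.1942 0.0022]
 [0.4654 0.2245 0.0022]]
```

Emit:
{"api": "step_arm", "payload": {"moves": [{"claw": 1,"tx": 0.0018,"ty": 0.0012,"tz": 0.06,"wx": 0,"wy": 0,"wz": 0},{"claw": 1,"tx": 0,"ty": 0,"tz": 0.05,"wx": 0,"wy": 0,"wz": 0},{"claw": 1,"tx": 0,"ty": 0,"tz": 0.0225,"wx": 0,"wy": 0,"wz": 0},{"claw": 1,"tx": 0,"ty": 0,"tz": 0.01,"wx": 0,"wy": 0,"wz": 0},{"claw": 0,"tx": 0,"ty": 0,"tz": 0,"wx": 0,"wy": 0,"wz": 0},{"claw": 0,"tx": 0,"ty": 0,"tz": 0,"wx": 0,"wy": 0,"wz": 0},{"claw": 0,"tx": 0,"ty": 0,"tz": 0,"wx": 0,"wy": 0,"wz": 0},{"claw": 0,"tx": 0,"ty": 0,"tz": 0,"wx": 0,"wy": 0,"wz": 0}], "squeeze": 30}}

```text
clock: 2.62
eef_pos: [0.5329, 0.2564, 0.0278]
tcp_rot: [3.139, -0.002, 1.301]
wrist_force: [3.9, -2.5, 14.3]
gripper_width: 0.0127
grip_force: 7.2
```

Run:
```python
from h import *
s=r.read_state(); print(s)
w=snap('wrist','w3')
```

```text
{'clock': 2.625, 'joints': array([ 3.97294099e-01,  6.58287326e-01,  1.88346340e+00, -1.66102122e-04,
        5.96841267e-01,  6.66990661e-01]), 'qd': array([ 4.35728974e-04, -4.14924083e-06, -5.09237974e-03,  8.94055766e-03,
        4.47297401e-03,  1.34660243e-03]), 'joint_efforts': array([-1.07171531e-01, -8.47132158e+01, -2.19367880e+01, -3.15210060e-02,
       -1.12167662e-01, -3.73563438e-03]), 'eef_pos': array([0.53287659, 0.25642015, 0.02780406]), 'tcp_rot': array([ 3.13917707e+00, -1.78260337e-03,  1.30123916e+00]), 'wrist_force': array([ 3.85287506, -2.45520299, 14.28769999]), 'moment': array([-0.25965301, -0.38772807, -0.00318818]), 'grip_force': 7.233742444295785, 'gripper_width': 0.012729048005676598}
```

View pics/w3.png

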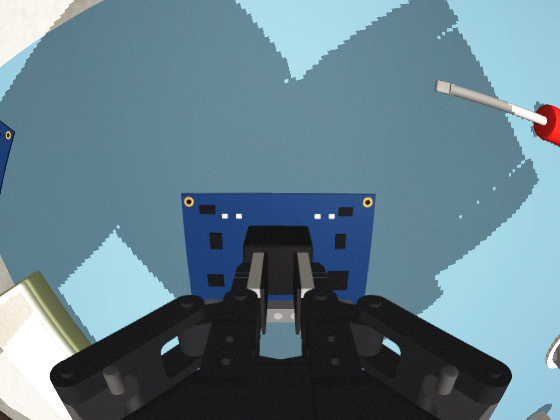

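The fingers are at (280,280), on the strip side of the transformer (278,243), so the grasp missed. The board's back corners now show at (182,194) and (375,194). I'll check the position.

Run:
```python
from h import *
d=load('w3'); print(fcast(d,[[182,194],[375,194],[188,202],[367,202]],.0022).round(4)); print((-np.array(d['R']).T@d['t']).round(4),np.array(d['R'])[2])
print(fcast(d,[[246,228],[310,227]],.032).round(4))
s=np.array(load('w2')['R'])
d=load('w2');print((-np.array(d['R']).T@d['t']).round(4))
t=snap('top','t1');
for f in('top0','t1'):
    im=load(f)['image'];print(im[186,222],im[176:196:4,222].tolist())
```

```text
[[0.4876 0.3013 0.0022]
 [0.5927 0.2723 0.0022]
 [0.4894 0.2959 0.0022]
 [0.5872 0.2689 0.0022]]
[0.5521 0.3276 0.1755] [-0.07443769 -0.27644333 -0.95814306]
[[0.523  0.2818 0.032 ]
 [0.5522 0.2743 0.032 ]]
[0.5497 0.3261 0.2876]
[32 34 36] [[27, 51, 83], [33, 36, 39], [35, 36, 39], [26, 30, 34], [26, 40, 62]]
[28 25 19] [[31, 27, 25], [46, 45, 45], [30, 25, 22], [30, 22, 17], [31, 24, 20]]
```

Run:
```python
from h import *
def fproj(d,X):
    p=np.atleast_2d(X)@np.array(d['R']).T+np.array(d['t']); rr=np.hypot(p[:,0],p[:,1]); th=np.arctan2(rr,p[:,2])
    return np.c_[d['fx']*th*p[:,0]/rr+d['cx'],d['fy']*th*p[:,1]/rr+d['cy']]
d=load('w3'); s=r.read_state(); p=s['eef_pos']; Rt=Ro.from_euler('xyz',s['tcp_rot'])
print('tcp',fproj(d,p),'tips',fproj(d,p+Rt.apply([[0,.006,.019],[0,-.006,.019],[.011,.006,.019],[-.011,.006,.019],[.011,.006,-.019],[.011,.006,0]])))
c=np.array([.5295,.2482,0]);Rb=Ro.from_euler('z',-.268)
for n,a in[('top',[[-17,22,32],[17,22,32],[17,-6,32],[-17,-6,32]]),('bot',[[-17,22,2],[17,22,2],[17,-6,2]]),('strip',[[-46,-30,12],[46,-30,12]])]: print(n,fproj(d,c+Rb.apply(np.array(a)/1000)).round(0).tolist())
print(r.read_state()['gripper_width'])
cv2.imwrite('pics/w3c.png',cv2.resize(np.clip(d['image'][180:360,170:390].astype(float)*2.2,0,255).astype(np.uint8),None,fx=3,fy=3)[:,:,::-1])
```

```text
tcp [[279.76713417 265.88133588]] tips [[290.52490112 250.705351  ]
 [269.09833549 250.68559902]
 [290.76473678 232.37248617]
 [290.27503988 268.16518195]
 [293.3750527  262.86856179]
 [291.93463333 245.9667551 ]]
top [[243.0, 245.0], [314.0, 245.0], [311.0, 295.0], [245.0, 295.0]]
bot [[248.0, 224.0], [308.0, 224.0], [307.0, 269.0]]
strip [[203.0, 310.0], [354.0, 310.0]]
0.0005041585696685395
```

View pics/w3c.png

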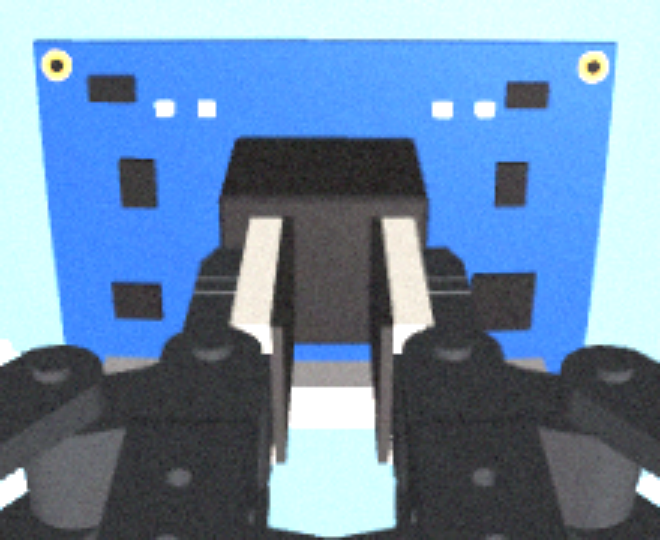

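```bash
cat >> h.py <<'E'
def fproj(d,X):
    p=np.atleast_2d(X)@np.array(d['R']).T+np.array(d['t']); rr=np.hypot(p[:,0],p[:,1]); th=np.arctan2(rr,p[:,2])
    return np.c_[d['fx']*th*p[:,0]/rr+d['cx'],d['fy']*th*p[:,1]/rr+d['cy']]
E
python3 - <<'E'
from h import *
for f,p,rot,hw in[('w2',[.52999,.25475,.14003],[-3.141,.0002,1.30146],.0426),('w3',[.53288,.25642,.0278],[3.1392,-.0018,1.3012],.0064)]:
    Rt=Ro.from_euler('xyz',rot)
    for z in(-.02,-.01,0,.006,.019): print(f,z,fproj(load(f),np.array(p)+Rt.apply([[.011,hw,z],[.011,-hw,z]])).round(0).tolist())
s=r.read_state();print(s['clock'],s['eef_pos'],s['gripper_width'],s['grip_force'],s['wrist_force'])
d=snap('wrist','w4'); print(r.read_state()['gripper_width'])
E
```

```text
w2 -0.02 [[375.0, 262.0], [185.0, 262.0]]
w2 -0.01 [[370.0, 253.0], [191.0, 253.0]]
w2 0 [[365.0, 245.0], [196.0, 245.0]]
w2 0.006 [[362.0, 241.0], [199.0, 241.0]]
w2 0.019 [[357.0, 232.0], [204.0, 232.0]]
w3 -0.02 [[295.0, 264.0], [266.0, 264.0]]
w3 -0.01 [[294.0, 254.0], [267.0, 254.0]]
w3 0 [[293.0, 246.0], [268.0, 246.0]]
w3 0.006 [[293.0, 241.0], [268.0, 241.0]]
w3 0.019 [[292.0, 232.0], [269.0, 232.0]]
2.725 [0.53250141 0.25638536 0.02754532] 0.0005041585696685395 7.569929786841385 [-0.66491202  1.1325573  15.0920384 ]
0.000493643936219328
```

Compared with their projection, the fingertips sit about 23 mm farther back than expected. They are resting on the transformer's top (32 mm) with the TCP reading 28 mm, and pushing 15 N up. The board itself hasn't moved. I'll open, go lower in checked steps and close again.

Emit:
{"api": "step_arm", "payload": {"moves": [{"claw": 1,"tx": 0,"ty": 0,"tz": -0.03,"wx": 0,"wy": 0,"wz": 0},{"claw": 1,"tx": 0,"ty": 0,"tz": 0,"wx": 0,"wy": 0,"wz": 0},{"claw": 1,"tx": 0,"ty": 0,"tz": 0,"wx": 0,"wy": 0,"wz": 0},{"claw": 1,"tx": 0,"ty": 0,"tz": 0,"wx": 0,"wy": 0,"wz": 0},{"claw": 1,"tx": 0,"ty": 0,"tz": 0,"wx": 0,"wy": 0,"wz": 0},{"claw": 1,"tx": 0,"ty": 0,"tz": 0,"wx": 0,"wy": 0,"wz": 0}], "squeeze": 30}}

```text
clock: 3.52
eef_pos: [0.5314, 0.2559, 0.0499]
tcp_rot: [-3.141, 0.0, 1.301]
wrist_force: [0.3, 0.1, -0.0]
gripper_width: 0.0856
grip_force: 0.0
```

Run:
```python
from h import *
s=r.read_state();print(s['clock'],s['eef_pos'],s['tcp_rot'],s['gripper_width'],s['wrist_force'])
d=snap('wrist','w5'); print(fproj(d,[[.4876,.3013,.0022],[.5927,.2723,.0022]]))
cv2.imwrite('pics/w5.png',np.clip(d['image'].astype(float)*1.8,0,255).astype(np.uint8)[:,:,::-1])
```

```text
3.525 [0.53136567 0.25591447 0.04990822] [-3.14121041e+00  3.12935237e-04  1.30121897e+00] 0.08558100986579452 [ 0.26478357  0.07122449 -0.00051298]
[[194.14251753 183.972123  ]
 [367.66542212 184.10228964]]
```

View pics/w5.png

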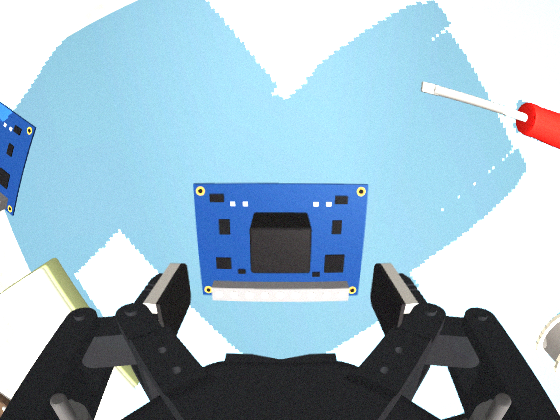

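The board is unmoved, with back corners at (194,184) and (368,184) as predicted and the block top at (281,250). The open pads clear it on both sides.

Emit:
{"api": "step_arm", "payload": {"moves": [{"claw": 1,"tx": 0,"ty": 0,"tz": 0.03,"wx": 0,"wy": 0,"wz": 0},{"claw": 1,"tx": 0,"ty": 0,"tz": 0.015,"wx": 0,"wy": 0,"wz": 0},{"claw": 1,"tx": 0,"ty": 0,"tz": 0.009,"wx": 0,"wy": 0,"wz": 0},{"claw": 1,"tx": 0,"ty": 0,"tz": 0,"wx": 0,"wy": 0,"wz": 0}]}}

```text
clock: 4.08
eef_pos: [0.5313, 0.2559, 0.0067]
tcp_rot: [-3.141, 0.0, 1.301]
wrist_force: [0.4, -0.2, -0.2]
gripper_width: 0.0852
grip_force: 0.0
```

Emit:
{"api": "step_arm", "payload": {"moves": [{"claw": 0.4,"tx": 0,"ty": 0,"tz": 0.004,"wx": 0,"wy": 0,"wz": 0},{"claw": 0.4,"tx": 0,"ty": 0,"tz": 0,"wx": 0,"wy": 0,"wz": 0},{"claw": 0.3,"tx": 0,"ty": 0,"tz": 0,"wx": 0,"wy": 0,"wz": 0},{"claw": 0.2,"tx": 0,"ty": 0,"tz": 0,"wx": 0,"wy": 0,"wz": 0}], "squeeze": 30}}

```text
clock: 4.58
eef_pos: [0.5317, 0.2561, 0.0042]
tcp_rot: [3.141, -0.0, 1.301]
wrist_force: [-0.5, -0.2, 5.1]
gripper_width: 0.0332
grip_force: 30.6
```

Grip is good: width 33.2 mm at 30 N. I'll firm it up to 50 N and lift.

Emit:
{"api": "step_arm", "payload": {"moves": [{"claw": 0.2,"tx": 0,"ty": 0,"tz": 0,"wx": 0,"wy": 0,"wz": 0},{"claw": 0.2,"tx": 0,"ty": 0,"tz": -0.01,"wx": 0,"wy": 0,"wz": 0},{"claw": 0.2,"tx": 0,"ty": 0,"tz": -0.03,"wx": 0,"wy": 0,"wz": 0},{"claw": 0.2,"tx": 0,"ty": 0,"tz": -0.05,"wx": 0,"wy": 0,"wz": 0},{"claw": 0.2,"tx": 0,"ty": 0,"tz": -0.06,"wx": 0,"wy": 0,"wz": 0},{"claw": 0.2,"tx": 0,"ty": 0,"tz": -0.05,"wx": 0,"wy": 0,"wz": 0}], "squeeze": 50}}

```text
clock: 5.32
eef_pos: [0.5315, 0.256, 0.166]
tcp_rot: [3.141, -0.0, 1.301]
wrist_force: [0.6, -0.3, -1.3]
gripper_width: 0.0332
grip_force: 50.0
```

Run:
```python
from h import *
plan([.545,-.22,.165],1.397)
```

```text
n 8
t [-0.0711, 0.0218, 0.0001] w [0.0, -0.0, -0.0038]
t [-0.0714, 0.021, 0.0001] w [0.0, -0.0, -0.0038]
t [-0.0716, 0.0201, 0.0001] w [0.0, -0.0, -0.0038]
t [-0.0719, 0.0193, 0.0001] w [0.0, -0.0, -0.0038]
t [-0.0721, 0.0184, 0.0001] w [0.0, -0.0, -0.0038]
t [-0.0723, 0.0175, 0.0001] w [0.0, -0.0, -0.0038]
t [-0.0725, 0.0167, 0.0002] w [0.0, -0.0, -0.0038]
t [-0.0727, 0.0158, 0.0002] w [0.0, -0.0, -0.0038]
```

Emit:
{"api": "step_arm", "payload": {"moves": [{"claw": 0.2,"tx": -0.071,"ty": 0.022,"tz": 0,"wx": 0,"wy": 0,"wz": -0.0038},{"claw": 0.2,"tx": -0.071,"ty": 0.021,"tz": 0,"wx": 0,"wy": 0,"wz": -0.0038},{"claw": 0.2,"tx": -0.072,"ty": 0.02,"tz": 0,"wx": 0,"wy": 0,"wz": -0.0038},{"claw": 0.2,"tx": -0.072,"ty": 0.019,"tz": 0,"wx": 0,"wy": 0,"wz": -0.0038},{"claw": 0.2,"tx": -0.072,"ty": 0.018,"tz": 0,"wx": 0,"wy": 0,"wz": -0.0038},{"claw": 0.2,"tx": -0.072,"ty": 0.018,"tz": 0,"wx": 0,"wy": 0,"wz": -0.0038},{"claw": 0.2,"tx": -0.072,"ty": 0.017,"tz": 0,"wx": 0,"wy": 0,"wz": -0.0038},{"claw": 0.2,"tx": -0.073,"ty": 0.016,"tz": 0,"wx": 0,"wy": 0,"wz": -0.0038}]}}

```text
clock: 6.32
eef_pos: [0.5451, -0.2215, 0.1643]
tcp_rot: [3.141, 0.0, 1.397]
wrist_force: [1.0, 0.3, -1.0]
gripper_width: 0.0328
grip_force: 50.1
```

Emit:
{"api": "step_arm", "payload": {"moves": [{"claw": 0.2,"tx": 0,"ty": 0,"tz": 0,"wx": 0,"wy": 0,"wz": 0},{"claw": 0.2,"tx": 0,"ty": 0,"tz": 0,"wx": 0,"wy": 0,"wz": 0},{"claw": 0.2,"tx": 0,"ty": 0,"tz": 0,"wx": 0,"wy": 0,"wz": 0}]}}

```text
clock: 6.7
eef_pos: [0.5452, -0.2184, 0.1639]
tcp_rot: [-3.141, -0.0, 1.398]
wrist_force: [-0.3, 0.7, -1.3]
gripper_width: 0.0331
grip_force: 50.1
```

Run:
```python
from h import *
s=r.read_state();print(s['clock'],s['eef_pos'],s['tcp_rot'],s['gripper_width'],s['wrist_force'])
d=snap('wrist','w6')
cv2.imwrite('pics/w6.png',cv2.resize(np.clip(d['image'].astype(float)*1.5,0,255).astype(np.uint8),(800,600),interpolation=cv2.INTER_CUBIC)[:,:,::-1])
```

```text
6.7 [ 0.54522278 -0.21843624  0.16392483] [-3.14127519e+00 -2.24054981e-04  1.39778879e+00] 0.03309994560279794 [-0.28258324  0.73202991 -1.34250722]
```

View pics/w6.png

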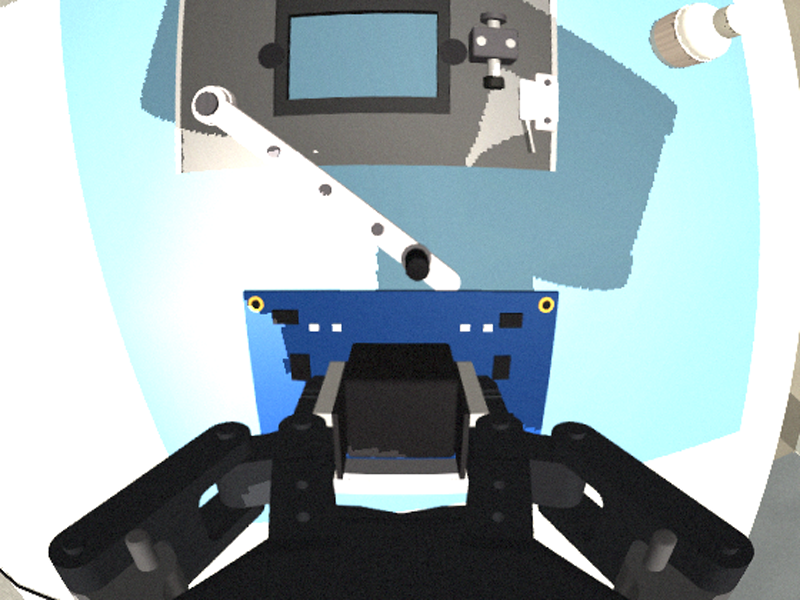

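The wrist view shows the pocket's dark frame spanning (275..450, top..115), its window (288..440, 8..100), the pin at (208,103), the knob at (417,263), the stop at (493,45) and the catch at (538,100). The board hangs level and square, with back corners at (245,291) and (557,291). I'll move 55 mm so the whole pocket is in view, then measure both.

Emit:
{"api": "step_arm", "payload": {"moves": [{"claw": 0.2,"tx": 0.035,"ty": 0,"tz": 0,"wx": 0,"wy": 0,"wz": 0},{"claw": 0.2,"tx": 0.035,"ty": 0,"tz": 0,"wx": 0,"wy": 0,"wz": 0},{"claw": 0.2,"tx": 0,"ty": 0,"tz": 0,"wx": 0,"wy": 0,"wz": 0},{"claw": 0.2,"tx": 0,"ty": 0,"tz": 0,"wx": 0,"wy": 0,"wz": 0},{"claw": 0.2,"tx": 0,"ty": 0,"tz": 0,"wx": 0,"wy": 0,"wz": 0}]}}

```text
clock: 7.38
eef_pos: [0.555, -0.1648, 0.1638]
tcp_rot: [3.141, 0.0, 1.397]
wrist_force: [-0.2, -0.0, -2.1]
gripper_width: 0.0332
grip_force: 50.1
```

Run:
```python
from h import *
s=r.read_state();print(s['clock'],s['eef_pos'].round(4),s['tcp_rot'].round(4))
d=snap('wrist','w7'); im=d['image'].astype(int); g=im.sum(2)
for y in(40,55,70,85): 
    print(y,g[y,180:330:2].tolist())
for x in(210,250,290): print(x,g[15:145:2,x].tolist())
```

```text
7.375 [ 0.555  -0.1648  0.1638] [3.1415e+00 1.0000e-04 1.3966e+00]
40 [225, 233, 234, 228, 238, 220, 222, 235, 238, 241, 228, 245, 238, 241, 245, 243, 250, 242, 245, 243, 259, 254, 257, 262, 259, 257, 266, 256, 262, 254, 270, 260, 262, 263, 258, 273, 267, 264, 268, 277, 267, 271, 273, 265, 274, 278, 268, 269, 275, 281, 275, 266, 270, 275, 274, 280, 273, 280, 279, 279, 279, 267, 282, 276, 273, 278, 278, 278, 272, 279, 273, 278, 271, 262, 269]
55 [230, 234, 231, 231, 234, 238, 94, 124, 119, 119, 117, 126, 116, 129, 132, 133, 133, 128, 140, 132, 134, 142, 128, 138, 144, 136, 132, 141, 144, 138, 151, 131, 146, 140, 142, 153, 141, 148, 144, 147, 152, 158, 140, 149, 154, 141, 139, 155, 157, 151, 159, 168, 147, 156, 146, 151, 153, 163, 163, 161, 160, 160, 149, 168, 165, 154, 158, 158, 276, 278, 276, 287, 278, 283, 275]
70 [231, 237, 232, 223, 235, 231, 109, 114, 128, 121, 78, 246, 348, 357, 357, 343, 351, 359, 363, 352, 354, 366, 355, 371, 371, 359, 355, 361, 360, 351, 364, 367, 366, 364, 369, 369, 369, 374, 374, 378, 370, 371, 371, 374, 378, 377, 371, 363, 371, 373, 378, 363, 381, 376, 379
[... 766 characters left out ...]
, 403, 400, 389, 396, 323, 508, 608, 612]
250 [283, 255, 260, 271, 264, 273, 265, 188, 269, 264, 266, 261, 265, 265, 273, 268, 268, 138, 153, 156, 153, 145, 147, 152, 258, 364, 370, 371, 366, 366, 361, 367, 369, 374, 363, 377, 377, 362, 368, 372, 367, 373, 364, 365, 366, 367, 371, 360, 368, 370, 370, 366, 361, 367, 361, 242, 128, 128, 128, 116, 142, 131, 246, 233, 259]
290 [270, 281, 280, 272, 270, 280, 276, 272, 268, 267, 281, 269, 279, 278, 274, 274, 277, 95, 154, 155, 151, 160, 159, 126, 363, 371, 378, 367, 373, 376, 369, 368, 371, 367, 369, 375, 383, 367, 375, 375, 368, 369, 364, 368, 372, 373, 368, 373, 372, 374, 365, 369, 368, 365, 369, 268, 140, 147, 150, 137, 146, 124, 266, 256, 259]
```

Run:
```python
from h import *
d=load('w7'); im=d['image'].astype(int); g=cv2.GaussianBlur(im.sum(2).astype(np.float32),(0,0),.7)
def edge(a,lo,hi,thr):   # first/sub-pixel crossing of falling brightness along a from lo towards hi
    st=1 if hi>lo else -1
    for i in range(lo,hi,st):
        if a[i]>=thr>a[i+st]: return i+st*(a[i]-thr)/(a[i]-a[i+st])
L=[(edge(g[y],183,205,175),y) for y in range(75,128)]
Rr=[(edge(g[y],325,300,215),y) for y in list(range(53,74))+list(range(98,130))]
T=[(x,edge(g[:,x],40,60,195)) for x in range(200,310)]
Bo=[(x,edge(g[:,x],143,130,195)) for x in range(235,308)]
def line(p,z):
    p=np.array([q for q in p if None not in q],float); X=fcast(d,p,z)[:,:2]
    for _ in range(3):
        c=X.mean(0);u=np.linalg.svd(X-c)[2][0]; e=abs((X-c)@[-u[1],u[0]]); X=X[e<max(2*np.median(e),3e-4)]
    return c,u*(1 if u[0]+.0>0 else -1),e.max(),len(X)
ls={}
for n,p in(('L',L),('R',Rr),('T',T),('B',Bo)):
    c,u,e,k=line(p,.013); ls[n]=(c,u); print(n,c.round(4),round(np.degrees(np.arctan2(u[1],u[0])),2),round(e*1e3,2),k)
yaw=np.mean([np.arctan2(ls[n][1][1],ls[n][1][0]) for n in'TB'])
ux=np.array([np.cos(yaw),np.sin(yaw)]);uy=np.array([-ux[1],ux[0]])
x0,x1=[ls[n][0]@ux for n in'LR'];y0,y1=[ls[n][0]@uy for n in'BT']
P=ux*(x0+x1)/2+uy*(y0+y1)/2
print('pocket',P.round(4),'yaw',yaw,'size',x1-x0,y1-y0)
# board in hand
s=r.read_state();R,G,B=im[...,0],im[...,1],im[...,2]
m=((B-G>20)&(R<75)).astype(np.uint8); m[:190]=0; m[320:]=0
m=cv2.morphologyEx(m,cv2.MORPH_OPEN,np.ones((3,3)))
n,l,st,_=cv2.connectedComponentsWithStats(m); print(st[1:][st[1:,4]>100])
v=s['eef_pos'][2]-.002
ys=np.arange(215,260)
bl=[(np.nonzero(m[y])[0].min()-.5,y) for y in ys];br=[(np.nonzero(m[y])[0].max()+.5,y) for y in ys]
bt=[(x,np.nonzero(m[:,x])[0].min()-.5) for x in range(185,375)]
Rt=Ro.from_euler('xyz',s['tcp_rot']).as_matrix()
for n,p in(('l',bl),('r',br),('t',bt)):
    c,u,e,k=line(p,v); q=Rt[:2,:2].T@(c-s['eef_pos'][:2]); print(n,'tool xy',q.round(4),round(np.arctan2(u[1],u[0]),4),round(e*1e3,2),k)
# knob, pin
```

```text
L [ 0.4875 -0.0698] 80.22 0.65 21
R [ 0.6016 -0.0766] 79.68 0.28 47
T [ 0.5553 -0.0267] -10.63 0.26 110
B [ 0.5556 -0.1114] -9.9 0.23 73
pocket [ 0.5456 -0.0672] yaw -0.17921829044176496 size 0.11346331391316394 0.0832957438791853
[[  170   203   221   101 10143]
 [  178   262    36    42   992]]
l tool xy [ 0.0142 -0.0486] -0.8918 2.51 26
r tool xy [0.0128 0.0548] 1.4026 0.3 38
t tool xy [ 0.0323 -0.0004] -0.179 0.33 190
```

Emit:
{"api": "step_arm", "payload": {"moves": [{"claw": 0.2,"tx": 0.045,"ty": -0.0124,"tz": 0,"wx": 0,"wy": 0,"wz": 0},{"claw": 0.2,"tx": 0.045,"ty": -0.01,"tz": 0,"wx": 0,"wy": 0,"wz": 0},{"claw": 0.2,"tx": 0.0378,"ty": -0.01,"tz": 0.02,"wx": 0,"wy": 0,"wz": 0},{"claw": 0.2,"tx": 0,"ty": 0,"tz": 0.05,"wx": 0,"wy": 0,"wz": 0},{"claw": 0.2,"tx": 0,"ty": 0,"tz": 0.04,"wx": 0,"wy": 0,"wz": 0},{"claw": 0.2,"tx": 0,"ty": 0,"tz": 0.02,"wx": 0,"wy": 0,"wz": 0},{"claw": 0.2,"tx": 0,"ty": 0,"tz": 0,"wx": 0,"wy": 0,"wz": 0},{"claw": 0.2,"tx": 0,"ty": 0,"tz": 0,"wx": 0,"wy": 0,"wz": 0}]}}

```text
clock: 8.43
eef_pos: [0.5479, -0.0596, 0.0608]
tcp_rot: [3.14, 0.0, 1.396]
wrist_force: [-1.1, -0.5, -1.7]
gripper_width: 0.033
grip_force: 50.1
```

Run:
```python
from h import *
s=r.read_state();print(s['clock'],s['eef_pos'].round(4),s['tcp_rot'].round(4))
d=snap('wrist','w8'); im=d['image'].astype(int); R,G,B=im[...,0],im[...,1],im[...,2]
# predicted pocket rim & board edge
P=np.array([.5456,-.0672,.013]);Rc=Ro.from_euler('z',-.179)
print('rim',fproj(d,P+Rc.apply(np.array([[-56.5,41.5,0],[56.5,41.5,0],[-56.5,20,0],[56.5,20,0]])/1e3)).round(1))
m=((B-G>20)&(R<75)).astype(np.uint8); m=cv2.morphologyEx(m,cv2.MORPH_OPEN,np.ones((3,3)))
for y in(205,215,225,235,245): q=np.nonzero(m[y])[0]; print(y,q.min() if len(q) else 0,q.max() if len(q) else 0)
g=im.sum(2)
for x in(200,280,360): q=np.nonzero(m[:,x])[0]; print(x,q.min(),g[q.min()-26:q.min()+4,x].tolist())
```

```text
8.425 [ 0.5479 -0.0596  0.0608] [3.1403 0.     1.3964]
rim [[189.2 181.4]
 [368.9 182.2]
 [191.4 214. ]
 [366.4 214.9]]
205 170 390
215 171 390
225 172 388
235 173 387
245 175 386
200 203 [236, 235, 234, 230, 230, 119, 104, 104, 117, 115, 124, 109, 110, 108, 122, 117, 108, 129, 108, 107, 114, 118, 103, 108, 106, 114, 126, 186, 215, 193]
280 204 [263, 254, 265, 221, 152, 125, 137, 127, 137, 127, 124, 122, 131, 130, 131, 134, 135, 126, 132, 167, 356, 395, 386, 397, 327, 169, 192, 220, 222, 213]
360 204 [282, 282, 290, 275, 267, 177, 150, 149, 157, 148, 164, 154, 148, 140, 147, 146, 144, 145, 151, 156, 145, 144, 144, 149, 139, 112, 175, 223, 233, 226]
```

The rim appears within half a pixel of the prediction. I'll lower in stages.

Emit:
{"api": "step_arm", "payload": {"moves": [{"claw": 0.2,"tx": 0,"ty": -0.0009,"tz": 0.015,"wx": 0,"wy": 0,"wz": 0},{"claw": 0.2,"tx": 0,"ty": 0,"tz": 0.015,"wx": 0,"wy": 0,"wz": 0},{"claw": 0.2,"tx": 0,"ty": 0,"tz": 0.01,"wx": 0,"wy": 0,"wz": 0},{"claw": 0.2,"tx": 0,"ty": 0,"tz": 0.004,"wx": 0,"wy": 0,"wz": 0},{"claw": 0.2,"tx": 0,"ty": 0,"tz": 0.002,"wx": 0,"wy": 0,"wz": 0},{"claw": 0.2,"tx": 0,"ty": 0,"tz": 0,"wx": 0,"wy": 0,"wz": 0}]}}

```text
clock: 9.22
eef_pos: [0.5466, -0.0591, 0.023]
tcp_rot: [3.141, -0.0, 1.397]
wrist_force: [-1.2, -0.1, -1.6]
gripper_width: 0.0331
grip_force: 50.1
```

Run:
```python
from h import *
s=r.read_state();print(s['clock'],s['eef_pos'].round(4),s['tcp_rot'].round(4),s['wrist_force'])
d=snap('wrist','w9'); im=d['image'].astype(int); R,G,B=im[...,0],im[...,1],im[...,2]
P=np.array([.5456,-.0672,.013]);Rc=Ro.from_euler('z',-.179)
m=((B-G>20)&(R<75)).astype(np.uint8); m=cv2.morphologyEx(m,cv2.MORPH_OPEN,np.ones((3,3)))
v=s['eef_pos'][2]-.002
loc=lambda uv,z:(Rc.inv().apply(fcast(d,uv,z)-P)*1000).round(1)[:,:2].tolist()
g=im.sum(2)
for y in(215,230,240):
    q=np.nonzero(m[y])[0]; print(y,q.min(),q.max(),loc([[q.min()-.5,y],[q.max()+.5,y]],v), g[y,q.min()-14:q.min()+2].tolist(),g[y,q.max()-1:q.max()+14].tolist())
for x in(200,240,320,360):
    q=np.nonzero(m[:,x])[0]; print(x,q.min(),loc([[x,q.min()-.5]],v),g[q.min()-12:q.min()+2,x].tolist())
print('rim',fproj(d,P+Rc.apply(np.array([[-56.5,41.5,0],[56.5,41.5,0],[-56.5,20,0],[56.5,20,0]])/1e3)).round(1).tolist())
```

```text
9.225 [ 0.5466 -0.0591  0.023 ] [ 3.1415 -0.      1.3968] [-1.15448557 -0.1214061  -1.6152401 ]
215 171 375 [[-55.8, 34.1], [46.7, 34.7]] [259, 265, 258, 273, 265, 264, 274, 267, 261, 274, 267, 262, 266, 281, 229, 233] [284, 281, 324, 529, 581, 518, 263, 107, 110, 112, 376, 580, 569, 357, 271]
230 172 388 [[-56.0, 26.0], [54.5, 26.7]] [265, 277, 272, 267, 273, 262, 263, 267, 266, 260, 271, 270, 271, 271, 244, 241] [270, 295, 303, 311, 310, 308, 322, 310, 303, 313, 300, 301, 299, 313, 313]
240 174 386 [[-55.5, 20.6], [54.1, 21.2]] [604, 608, 610, 614, 604, 605, 603, 609, 609, 607, 612, 609, 608, 451, 235, 232] [274, 272, 296, 302, 308, 312, 301, 312, 307, 312, 294, 305, 299, 306, 296]
200 203 [[-39.8, 40.6]] [276, 280, 288, 277, 276, 267, 187, 131, 117, 144, 135, 121, 139, 206]
240 203 [[-20.0, 40.7]] [305, 294, 286, 293, 282, 299, 200, 162, 137, 133, 131, 125, 145, 236]
320 203 [[18.4, 40.9]] [326, 322, 320, 315, 325, 323, 283, 210, 177, 168, 172, 157, 123, 245]
360 204 [[38.2, 40.5]] [324, 328, 332, 330, 327, 328, 250, 174, 160, 169, 170, 147, 215, 268]
rim [[172.8, 196.6], [390.2, 197.9], [176.4, 235.3], [386.0, 236.5]]
```

The measured board centre is 0.6 mm off in -x and 0.7 mm off in +y. I'll correct that and lower to the ledge.

Emit:
{"api": "step_arm", "payload": {"moves": [{"claw": 0.2,"tx": -0.0007,"ty": 0.0008,"tz": 0.002,"wx": 0,"wy": 0,"wz": 0},{"claw": 0.2,"tx": 0,"ty": 0,"tz": 0.0035,"wx": 0,"wy": 0,"wz": 0},{"claw": 0.2,"tx": 0,"ty": 0,"tz": 0.003,"wx": 0,"wy": 0,"wz": 0},{"claw": 0.2,"tx": 0,"ty": 0,"tz": 0.0025,"wx": 0,"wy": 0,"wz": 0},{"claw": 0.2,"tx": 0,"ty": 0,"tz": 0.001,"wx": 0,"wy": 0,"wz": 0},{"claw": 0.2,"tx": 0,"ty": 0,"tz": 0,"wx": 0,"wy": 0,"wz": 0}]}}

```text
clock: 10.02
eef_pos: [0.547, -0.0598, 0.0133]
tcp_rot: [-3.142, 0.0, 1.397]
wrist_force: [0.1, -0.5, -1.4]
gripper_width: 0.033
grip_force: 50.1
```

Emit:
{"api": "step_arm", "payload": {"moves": [{"claw": 0.2,"tx": 0,"ty": 0,"tz": 0.001,"wx": 0,"wy": 0,"wz": 0},{"claw": 0.2,"tx": 0,"ty": 0,"tz": 0.001,"wx": 0,"wy": 0,"wz": 0},{"claw": 0.2,"tx": 0,"ty": 0,"tz": 0,"wx": 0,"wy": 0,"wz": 0}]}}

```text
clock: 10.4
eef_pos: [0.5471, -0.0598, 0.0123]
tcp_rot: [3.141, 0.0, 1.397]
wrist_force: [-2.7, 0.2, 9.1]
gripper_width: 0.0331
grip_force: 51.3
```

Emit:
{"api": "step_arm", "payload": {"moves": [{"claw": 0.2,"tx": 0,"ty": 0,"tz": -0.0008,"wx": 0,"wy": 0,"wz": 0},{"claw": 0.5,"tx": 0,"ty": 0,"tz": 0,"wx": 0,"wy": 0,"wz": 0},{"claw": 0.65,"tx": 0,"ty": 0,"tz": 0,"wx": 0,"wy": 0,"wz": 0},{"claw": 0.65,"tx": 0,"ty": 0,"tz": 0,"wx": 0,"wy": 0,"wz": 0},{"claw": 0.65,"tx": 0,"ty": 0,"tz": -0.02,"wx": 0,"wy": 0,"wz": 0},{"claw": 0.65,"tx": 0,"ty": 0,"tz": -0.05,"wx": 0,"wy": 0,"wz": 0},{"claw": 0.65,"tx": 0,"ty": 0,"tz": -0.05,"wx": 0,"wy": 0,"wz": 0},{"claw": 0.65,"tx": 0,"ty": 0,"tz": -0.05,"wx": 0,"wy": 0,"wz": 0}]}}

```text
clock: 11.4
eef_pos: [0.547, -0.0597, 0.1508]
tcp_rot: [3.141, -0.0, 1.397]
wrist_force: [0.3, -0.5, 0.2]
gripper_width: 0.0558
grip_force: 0.0
```

Emit:
{"api": "step_arm", "payload": {"moves": [{"claw": 0.3,"tx": -0.07,"ty": 0,"tz": -0.01,"wx": 0,"wy": 0,"wz": 0},{"claw": 0,"tx": -0.07,"ty": 0,"tz": 0,"wx": 0,"wy": 0,"wz": 0},{"claw": 0,"tx": -0.07,"ty": 0,"tz": 0,"wx": 0,"wy": 0,"wz": 0},{"claw": 0,"tx": -0.02,"ty": 0,"tz": 0,"wx": 0,"wy": 0,"wz": 0},{"claw": 0,"tx": 0,"ty": 0,"tz": 0,"wx": 0,"wy": 0,"wz": 0},{"claw": 0,"tx": 0,"ty": 0,"tz": 0,"wx": 0,"wy": 0,"wz": 0}]}}

```text
clock: 12.15
eef_pos: [0.5153, -0.2399, 0.1568]
tcp_rot: [-3.142, -0.0, 1.397]
wrist_force: [-0.8, -0.4, 0.2]
gripper_width: 0.0001
grip_force: 0.0
```

Run:
```python
from h import *
s=r.read_state();print(s['clock'],s['eef_pos'].round(4),s['tcp_rot'].round(4),s['wrist_force'],s['gripper_width'])
d=snap('wrist','w10')
P=np.array([.5456,-.0672,0]);Rc=Ro.from_euler('z',-.179)
for n,q in(('pin',[-95,-32,30]),('rim',[-56.5,41.5,13]),('rim',[56.5,-41.5,13]),('closedknob',[70,-32,60]),('stop',[82,-24,26])): print(n,fproj(d,P+Rc.apply(np.array(q)/1e3)).round(0)*800/560)
cv2.imwrite('pics/w10.png',cv2.resize(np.clip(d['image'].astype(float)*1.5,0,255).astype(np.uint8),(800,600),interpolation=cv2.INTER_CUBIC)[:,:,::-1])
```

```text
12.15 [ 0.5153 -0.2399  0.1568] [-3.1415e+00 -3.0000e-04  1.3973e+00] [-0.84055643 -0.35753402  0.23975973] 8.56721760694e-05
pin [[242.85714286  57.14285714]]
rim [[312.85714286 -44.28571429]]
rim [[491.42857143  72.85714286]]
closedknob [[532.85714286  42.85714286]]
stop [[535.71428571  45.71428571]]
```

View pics/w10.png

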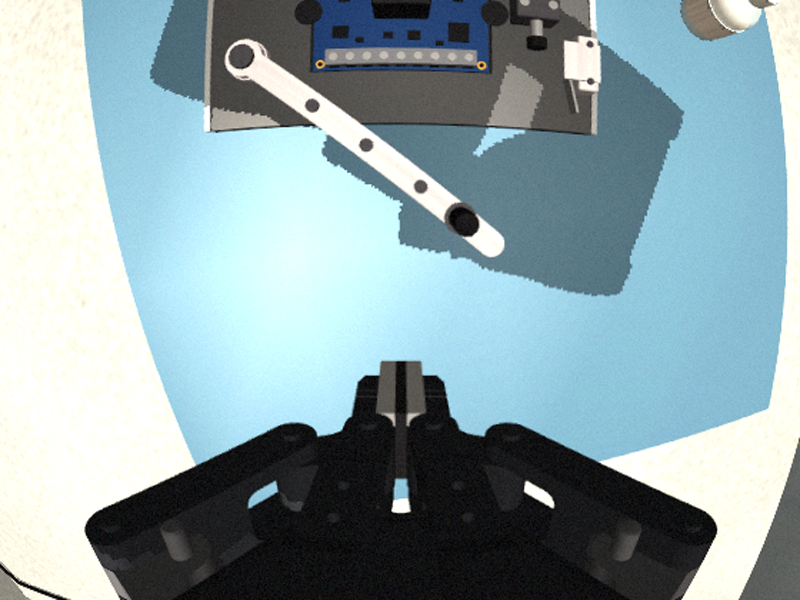

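The board is seated square in the pocket, with strip-side corners at (320,64) and (482,65). The pin shows at (242,56) against a predicted (243,57), and the knob top is at (463,218). Next I'll work out the bar angle.

```bash
cat >> h.py <<'E'
P=np.array([.5456,-.0672,0]);YC=-.179;Rc=Ro.from_euler('z',YC); PIN=(P+Rc.apply([-.095,-.032,0]))[:2]
# tool pose (xy,yaw) with pad face (toolx +.011) touching knob at bar angle a, gap g behind contact
def tool(a,g=0,face=.011):
    b=YC-a; ux=np.array([np.cos(b),np.sin(b)]); n=np.array([-ux[1],ux[0]])
    return PIN+.165*ux-(.007+face+g)*n, b+np.pi/2
E
python3 - <<'E'
from h import *
d=load('w10'); im=d['image'].astype(int); g=im.sum(2)
m=np.zeros(g.shape,np.uint8); m[138:172,305:345]=(g[138:172,305:345]<75)
n,l,st,c=cv2.connectedComponentsWithStats(m); i=1+st[1:,4].argmax(); print(st[i],c[i])
for uv in(c[i],(463/1.4286,218/1.4286)):
    K=fcast(d,uv,.055)[0][:2]; v=K-PIN; print('knob',K.round(4),'r',np.hypot(*v).round(4),'a',YC-np.arctan2(v[1],v[0]))
# bar tip pixel + board check
v=fcast(d,np.array([[497,250]])/1.4286,.03)[0][:2]-PIN; print('end',np.hypot(*v),YC-np.arctan2(v[1],v[0]))
print((Rc.inv().apply(fcast(d,np.array([[313,71],[490,71]])/1.4286,.0102)-P)*1000).round(1))
v=fcast(d,np.array([[242,56]])/1.4286,.034)[0];print(v,PIN)
print(tool(.65,.015))
E
```

```text
[314 145  21  20 297] [324.08080808 154.61952862]
knob [ 0.556  -0.2028] r 0.1633 a 0.6560040908033875
knob [ 0.5563 -0.2013] r 0.1623 a 0.6484221424379468
end 0.19550679430106002 0.6605027904358804
[[-54.9 -40.3  10.2]
 [ 56.2 -39.6  10.2]]
[ 0.44722848 -0.08214147  0.034     ] [ 0.44642043 -0.08177438]
(array([ 0.53356718, -0.22571688]), 0.7417963267948966)
```

Run:
```python
from h import *
p,y=tool(.655,.025); print(p,y); plan([*p,.10],y)
```

```text
[ 0.52544013 -0.23287   ] 0.7367963267948965
n 4
t [0.0026, 0.0027, 0.0177] w [-0.0, -0.0, 0.0526]
t [0.0031, 0.0023, 0.0177] w [-0.0, -0.0, 0.0526]
t [0.0034, 0.0017, 0.0177] w [-0.0, -0.0, 0.0526]
t [0.0036, 0.0011, 0.0177] w [-0.0, -0.0, 0.0526]
```

Emit:
{"api": "step_arm", "payload": {"moves": [{"claw": 0,"tx": 0.0026,"ty": 0.0027,"tz": 0.018,"wx": 0,"wy": 0,"wz": 0.0526},{"claw": 0,"tx": 0.003,"ty": 0.0023,"tz": 0.018,"wx": 0,"wy": 0,"wz": 0.0526},{"claw": 0,"tx": 0.0034,"ty": 0.0017,"tz": 0.018,"wx": 0,"wy": 0,"wz": 0.0526},{"claw": 0,"tx": 0.0036,"ty": 0.0011,"tz": 0.018,"wx": 0,"wy": 0,"wz": 0.0526},{"claw": 0,"tx": 0,"ty": 0,"tz": 0.04,"wx": 0,"wy": 0,"wz": 0},{"claw": 0,"tx": 0,"ty": 0,"tz": 0.036,"wx": 0,"wy": 0,"wz": 0},{"claw": 0,"tx": 0,"ty": 0,"tz": 0,"wx": 0,"wy": 0,"wz": 0},{"claw": 0,"tx": 0,"ty": 0,"tz": 0,"wx": 0,"wy": 0,"wz": 0}]}}

```text
clock: 13.2
eef_pos: [0.5258, -0.2338, 0.0389]
tcp_rot: [3.141, -0.0, 0.737]
wrist_force: [-0.7, -0.3, 0.2]
gripper_width: -0.0004
grip_force: 0.0
```

Run:
```python
from h import *
s=r.read_state();print(s['clock'],s['eef_pos'].round(4),s['tcp_rot'].round(4),s['wrist_force'])
def rows(a0,a1,n,g0,g1):
    ps=[tool(a,g) for a,g in zip(np.linspace(a0,a1,n+1),np.linspace(g0,g1,n+1))]
    for (p,y),(q,z) in zip(ps,ps[1:]):
        D=q-p; print('tx %.4f ty %.4f wz %.4f'%(D@[np.cos(y),np.sin(y)]/.8,D@[np.sin(y),-np.cos(y)]/.8,-(z-y)/np.pi))
rows(.655,.655,1,.025,.005)
print(); rows(.655,.155,5,0,0)
p,y=tool(.655,.005);D=p-s['eef_pos'][:2];yy=s['tcp_rot'][2];print(D@[np.cos(yy),np.sin(yy)]/.8,D@[np.sin(yy),-np.cos(yy)]/.8,yy,y)
```

```text
13.2 [ 0.5258 -0.2338  0.0389] [ 3.141e+00 -2.000e-04  7.367e-01] [-0.70987267 -0.30808427  0.17256122]
tx 0.0250 ty -0.0000 wz -0.0000

tx 0.0207 ty 0.0012 wz -0.0318
tx 0.0207 ty 0.0012 wz -0.0318
tx 0.0207 ty 0.0012 wz -0.0318
tx 0.0207 ty 0.0012 wz -0.0318
tx 0.0207 ty 0.0012 wz -0.0318
0.02543261770973183 -0.001142408938102079 0.7367429409903212 0.7367963267948965
```

Emit:
{"api": "step_arm", "payload": {"moves": [{"claw": 0,"tx": 0.025,"ty": -0.0011,"tz": 0,"wx": 0,"wy": 0,"wz": 0},{"claw": 0,"tx": 0.006,"ty": 0,"tz": 0,"wx": 0,"wy": 0,"wz": 0},{"claw": 0,"tx": 0.0103,"ty": 0.0006,"tz": 0,"wx": 0,"wy": 0,"wz": -0.0159},{"claw": 0,"tx": 0.0103,"ty": 0.0006,"tz": 0,"wx": 0,"wy": 0,"wz": -0.0159},{"claw": 0,"tx": 0.0103,"ty": 0.0006,"tz": 0,"wx": 0,"wy": 0,"wz": -0.0159},{"claw": 0,"tx": 0.0103,"ty": 0.0006,"tz": 0,"wx": 0,"wy": 0,"wz": -0.0159}]}}

```text
clock: 13.95
eef_pos: [0.5674, -0.1941, 0.038]
tcp_rot: [3.142, 0.0, 0.939]
wrist_force: [-0.6, -1.3, 0.7]
gripper_width: 0.0001
grip_force: 0.7
```

The force along tool x is about -1.4 N, which matches the stiff pin's 1.2 N, so I'm in contact.

Emit:
{"api": "step_arm", "payload": {"moves": [{"claw": 0,"tx": 0.0103,"ty": 0.0006,"tz": 0,"wx": 0,"wy": 0,"wz": -0.0159},{"claw": 0,"tx": 0.0103,"ty": 0.0006,"tz": 0,"wx": 0,"wy": 0,"wz": -0.0159},{"claw": 0,"tx": 0.0103,"ty": 0.0006,"tz": 0,"wx": 0,"wy": 0,"wz": -0.0159},{"claw": 0,"tx": 0.0103,"ty": 0.0006,"tz": 0,"wx": 0,"wy": 0,"wz": -0.0159},{"claw": 0,"tx": 0.0103,"ty": 0.0006,"tz": 0,"wx": 0,"wy": 0,"wz": -0.0159},{"claw": 0,"tx": 0,"ty": 0,"tz": 0,"wx": 0,"wy": 0,"wz": 0}]}}

```text
clock: 14.7
eef_pos: [0.5902, -0.1596, 0.038]
tcp_rot: [-3.141, -0.0, 1.187]
wrist_force: [-0.8, 0.6, 1.0]
gripper_width: -0.0001
grip_force: 0.0
```

```bash
cat >> h.py <<'E'
def st():
    s=r.read_state(); y=s['tcp_rot'][2]; v=s['eef_pos'][:2]; f=s['wrist_force'][:2]; u=np.array([np.cos(y),np.sin(y)]);w=np.array([u[1],-u[0]])
    q=Rc.inv().apply(np.r_[v,0]-P)*1000
    print(round(s['clock'],2),'F toolx %.1f tooly %.1f z %.1f'%(f@u,f@w,s['wrist_force'][2]),'a_yaw',round(YC+np.pi/2-y,4),'tool in pocket mm',q[:2].round(1))
    K=v+(.011+.007)*u-PIN; print('knob est r',np.hypot(*K).round(4),'a',YC-np.arctan2(K[1],K[0]))
E
python3 -c "
from h import *
st()"
```

```text
14.7 F toolx 0.2 tooly -1.0 z 1.0 a_yaw 0.2048 tool in pocket mm [ 60.3 -82.9]
knob est r 0.1625 a 0.20658275699597717
```

Emit:
{"api": "step_arm", "payload": {"moves": [{"claw": 0,"tx": 0.0041,"ty": 0.0002,"tz": 0,"wx": 0,"wy": 0,"wz": -0.0064},{"claw": 0,"tx": 0.0041,"ty": 0.0002,"tz": 0,"wx": 0,"wy": 0,"wz": -0.0064},{"claw": 0,"tx": 0.0041,"ty": 0.0002,"tz": 0,"wx": 0,"wy": 0,"wz": -0.0064},{"claw": 0,"tx": 0.0041,"ty": 0.0002,"tz": 0,"wx": 0,"wy": 0,"wz": -0.0064}]}}

```text
clock: 15.2
eef_pos: [0.5954, -0.1481, 0.0381]
tcp_rot: [3.141, 0.0, 1.267]
wrist_force: [0.8, -0.9, -0.5]
gripper_width: 0.0002
grip_force: 0.6
```

```bash
python3 -c "
from h import *
st()"
```

```text
15.2 F toolx -0.6 tooly 1.1 z -0.5 a_yaw 0.1248 tool in pocket mm [ 63.4 -70.7]
knob est r 0.162 a 0.12927960067680866
```

Emit:
{"api": "step_arm", "payload": {"moves": [{"claw": 0,"tx": 0.002,"ty": 0.0001,"tz": 0,"wx": 0,"wy": 0,"wz": -0.0031},{"claw": 0,"tx": 0.002,"ty": 0.0001,"tz": 0,"wx": 0,"wy": 0,"wz": -0.0031},{"claw": 0,"tx": 0.002,"ty": 0.0001,"tz": 0,"wx": 0,"wy": 0,"wz": -0.0031}]}}

```text
clock: 15.58
eef_pos: [0.5969, -0.1437, 0.0381]
tcp_rot: [3.142, 0.0, 1.296]
wrist_force: [1.1, -2.0, -1.2]
gripper_width: -0.0
grip_force: 0.6
```

```bash
python3 -c "
from h import *
st()"
```

```text
15.57 F toolx -1.6 tooly 1.6 z -1.2 a_yaw 0.0963 tool in pocket mm [ 64.1 -66.1]
knob est r 0.1616 a 0.10024979708017429
```

Emit:
{"api": "step_arm", "payload": {"moves": [{"claw": 0,"tx": 0.002,"ty": 0.0002,"tz": 0,"wx": 0,"wy": 0,"wz": -0.0031},{"claw": 0,"tx": 0.002,"ty": 0.0002,"tz": 0,"wx": 0,"wy": 0,"wz": -0.0031}]}}

```text
clock: 15.82
eef_pos: [0.598, -0.141, 0.0381]
tcp_rot: [3.142, 0.0, 1.315]
wrist_force: [-1.2, -7.9, -0.6]
gripper_width: 0.0001
grip_force: 3.6
```

```bash
python3 -c "
from h import *
st()"
```

```text
15.82 F toolx -8.0 tooly 0.9 z -0.6 a_yaw 0.0766 tool in pocket mm [ 64.7 -63.3]
knob est r 0.1616 a 0.08276113955767944
```

Emit:
{"api": "step_arm", "payload": {"moves": [{"claw": 0,"tx": 0.001,"ty": 0.0001,"tz": 0,"wx": 0,"wy": 0,"wz": -0.0015},{"claw": 0,"tx": 0.001,"ty": 0.0001,"tz": 0,"wx": 0,"wy": 0,"wz": -0.0015}]}}

```text
clock: 16.08
eef_pos: [0.5985, -0.1397, 0.038]
tcp_rot: [3.142, 0.001, 1.324]
wrist_force: [-0.9, -6.7, 0.5]
gripper_width: -0.0002
grip_force: 3.9
```

```bash
python3 -c "
from h import *
st()"
```

```text
16.07 F toolx -6.8 tooly 0.8 z 0.5 a_yaw 0.0674 tool in pocket mm [ 64.9 -61.9]
knob est r 0.1616 a 0.07403149736660958
```

The catch drag has begun, at about 7 N. From here I'll use small increments.

Emit:
{"api": "step_arm", "payload": {"moves": [{"claw": 0,"tx": 0.001,"ty": 0.0001,"tz": 0,"wx": 0,"wy": 0,"wz": -0.0015},{"claw": 0,"tx": 0.001,"ty": 0.0001,"tz": 0,"wx": 0,"wy": 0,"wz": -0.0015}]}}

```text
clock: 16.32
eef_pos: [0.5991, -0.1381, 0.0381]
tcp_rot: [3.142, 0.0, 1.334]
wrist_force: [-0.6, -6.4, 0.3]
gripper_width: 0.0001
grip_force: 3.3
```

Emit:
{"api": "step_arm", "payload": {"moves": [{"claw": 0,"tx": 0.001,"ty": 0.0001,"tz": 0,"wx": 0,"wy": 0,"wz": -0.0015},{"claw": 0,"tx": 0.001,"ty": 0.0001,"tz": 0,"wx": 0,"wy": 0,"wz": -0.0015}]}}

```text
clock: 16.58
eef_pos: [0.5996, -0.1365, 0.0381]
tcp_rot: [3.142, 0.0, 1.343]
wrist_force: [-1.5, -6.0, 1.2]
gripper_width: 0.0001
grip_force: 2.9
```

Emit:
{"api": "step_arm", "payload": {"moves": [{"claw": 0,"tx": 0.001,"ty": 0.0001,"tz": 0,"wx": 0,"wy": 0,"wz": -0.0015}]}}

```text
clock: 16.7
eef_pos: [0.5999, -0.1358, 0.0381]
tcp_rot: [3.141, 0.0, 1.348]
wrist_force: [-0.1, -5.6, 0.8]
gripper_width: 0.0
grip_force: 2.9
```

```bash
python3 -c "
from h import *
st()"
```

```text
16.7 F toolx -5.5 tooly 1.1 z 0.8 a_yaw 0.044 tool in pocket mm [ 65.6 -57.8]
knob est r 0.1616 a 0.0484833611482387
```

Emit:
{"api": "step_arm", "payload": {"moves": [{"claw": 0,"tx": 0.001,"ty": 0.0001,"tz": 0,"wx": 0,"wy": 0,"wz": -0.0015},{"claw": 0,"tx": 0.001,"ty": 0.0001,"tz": 0,"wx": 0,"wy": 0,"wz": -0.0015}]}}

```text
clock: 16.95
eef_pos: [0.6004, -0.1342, 0.0381]
tcp_rot: [3.142, 0.0, 1.357]
wrist_force: [-0.3, -5.1, 0.6]
gripper_width: -0.0003
grip_force: 3.0
```

Emit:
{"api": "step_arm", "payload": {"moves": [{"claw": 0,"tx": 0.001,"ty": 0.0001,"tz": 0,"wx": 0,"wy": 0,"wz": -0.0015}]}}

```text
clock: 17.08
eef_pos: [0.6007, -0.1335, 0.0381]
tcp_rot: [3.141, 0.0, 1.362]
wrist_force: [-0.5, -5.0, 1.4]
gripper_width: -0.0001
grip_force: 2.9
```

Emit:
{"api": "step_arm", "payload": {"moves": [{"claw": 0,"tx": 0.001,"ty": 0.0001,"tz": 0,"wx": 0,"wy": 0,"wz": -0.0015},{"claw": 0,"tx": 0.001,"ty": 0.0001,"tz": 0,"wx": 0,"wy": 0,"wz": -0.0015}]}}

```text
clock: 17.32
eef_pos: [0.6011, -0.1319, 0.0381]
tcp_rot: [3.141, 0.0, 1.371]
wrist_force: [-0.4, -6.1, -0.1]
gripper_width: -0.0002
grip_force: 2.9
```

Emit:
{"api": "step_arm", "payload": {"moves": [{"claw": 0,"tx": 0.001,"ty": 0.0001,"tz": 0,"wx": 0,"wy": 0,"wz": -0.0015}]}}

```text
clock: 17.45
eef_pos: [0.6014, -0.1311, 0.0381]
tcp_rot: [3.142, 0.0, 1.376]
wrist_force: [-0.4, -6.0, 0.0]
gripper_width: -0.0
grip_force: 2.9
```

Emit:
{"api": "step_arm", "payload": {"moves": [{"claw": 0,"tx": 0.001,"ty": 0.0001,"tz": 0,"wx": 0,"wy": 0,"wz": -0.0015},{"claw": 0,"tx": 0.001,"ty": 0.0001,"tz": 0,"wx": 0,"wy": 0,"wz": -0.0015}]}}

```text
clock: 17.7
eef_pos: [0.6019, -0.1297, 0.0381]
tcp_rot: [3.141, 0.0, 1.386]
wrist_force: [-0.2, -7.8, 0.7]
gripper_width: -0.0002
grip_force: 4.1
```

Emit:
{"api": "step_arm", "payload": {"moves": [{"claw": 0,"tx": 0.001,"ty": 0.0001,"tz": 0,"wx": 0,"wy": 0,"wz": -0.0015}]}}

```text
clock: 17.82
eef_pos: [0.602, -0.1292, 0.0381]
tcp_rot: [3.141, 0.001, 1.39]
wrist_force: [-1.6, -11.4, -0.6]
gripper_width: 0.0002
grip_force: 5.7
```

The force has climbed from 6 to 11.5 N and the motion is lagging, so the bar is on the stop. I'll hold here.

Emit:
{"api": "step_arm", "payload": {"moves": [{"claw": 0,"tx": 0,"ty": 0,"tz": 0,"wx": 0,"wy": 0,"wz": 0},{"claw": 0,"tx": 0,"ty": 0,"tz": 0,"wx": 0,"wy": 0,"wz": 0}]}}

```text
clock: 18.08
eef_pos: [0.602, -0.1292, 0.0381]
tcp_rot: [3.141, 0.001, 1.39]
wrist_force: [-0.4, -8.7, 0.2]
gripper_width: -0.0005
grip_force: 4.6
```

Emit:
{"api": "step_arm", "payload": {"moves": [{"claw": 0,"tx": 0.0004,"ty": 0,"tz": 0,"wx": 0,"wy": 0,"wz": 0},{"claw": 0,"tx": 0,"ty": 0,"tz": 0,"wx": 0,"wy": 0,"wz": 0}]}}

```text
clock: 18.32
eef_pos: [0.602, -0.1291, 0.0381]
tcp_rot: [3.141, 0.001, 1.39]
wrist_force: [-1.3, -11.8, 1.0]
gripper_width: -0.0002
grip_force: 5.8
```

Emit:
{"api": "step_arm", "payload": {"moves": [{"claw": 0,"tx": 0.0004,"ty": 0,"tz": 0,"wx": 0,"wy": 0,"wz": 0},{"claw": 0,"tx": 0,"ty": 0,"tz": 0,"wx": 0,"wy": 0,"wz": 0},{"claw": 0,"tx": 0,"ty": 0,"tz": 0,"wx": 0,"wy": 0,"wz": 0}]}}

```text
clock: 18.7
eef_pos: [0.6021, -0.1289, 0.0381]
tcp_rot: [3.141, 0.001, 1.39]
wrist_force: [-2.2, -13.7, 0.5]
gripper_width: 0.0001
grip_force: 6.5
```

About 13.8 N at the knob, which leaves roughly 8 N on the stop. Now I'll back straight off and lift clear.

Emit:
{"api": "step_arm", "payload": {"moves": [{"claw": 0,"tx": -0.001,"ty": 0,"tz": 0,"wx": 0,"wy": 0,"wz": 0},{"claw": 0,"tx": -0.002,"ty": 0,"tz": 0,"wx": 0,"wy": 0,"wz": 0},{"claw": 0,"tx": -0.01,"ty": 0,"tz": 0,"wx": 0,"wy": 0,"wz": 0},{"claw": 0,"tx": -0.03,"ty": 0,"tz": 0,"wx": 0,"wy": 0,"wz": 0},{"claw": 0,"tx": -0.04,"ty": 0,"tz": -0.04,"wx": 0,"wy": 0,"wz": 0},{"claw": 0,"tx": -0.04,"ty": 0,"tz": -0.06,"wx": 0,"wy": 0,"wz": 0},{"claw": 0,"tx": -0.03,"ty": -0.02,"tz": -0.05,"wx": 0,"wy": 0,"wz": 0},{"claw": 0,"tx": 0,"ty": 0,"tz": 0,"wx": 0,"wy": 0,"wz": 0}]}}

```text
clock: 19.7
eef_pos: [0.5647, -0.2478, 0.1611]
tcp_rot: [3.137, 0.001, 1.388]
wrist_force: [0.5, -0.2, 0.3]
gripper_width: 0.0002
grip_force: 0.0
```

Run:
```python
from h import *
st(); d=snap('wrist','w11'); im=d['image'].astype(int); g=im.sum(2)
k=fproj(d,P+Rc.apply([.070,-.032,.06]))[0]; b=fproj(d,P+Rc.apply([.03,-.032,.03]))[0]; print('exp knob',k,'bar',b)
# bar side edges at several x: bright column profile, cast to z=.03
for x in(.02,.04,.05,.09):
    u,v=fproj(d,P+Rc.apply([x,-.032,.03]))[0].astype(int); col=g[max(v-25,0):v+26,u]; q=np.nonzero(col>430)[0]+max(v-25,0)
    if len(q): print(x,u,q.min(),q.max(),(Rc.inv().apply(fcast(d,[[u,q.min()-.5],[u,q.max()+.5]],.03)-P)*1000).round(1)[:,:2].tolist())
# board corners
R,G,B=im[...,0],im[...,1],im[...,2]
m=((B-G>20)&(R<75)).astype(np.uint8); m=cv2.morphologyEx(m,cv2.MORPH_OPEN,np.ones((3,3)))
n,l,s,c=cv2.connectedComponentsWithStats(m); i=1+s[1:,4].argmax(); print(s[i])
q=np.argwhere(l==i)[:,::-1]; print('board rect',rect(Rc.inv().apply(fcast(d,q,.0102)-P)))
a=snap('top','t2')
for n,uv in(('reel',(294,88)),('bottle',(346,90)),('case',(237,267)),('driver',(207,112))):
    u,v=uv; A=load('top0')['image'][v-18:v+18,u-18:u+18].astype(int); Bq=a['image'][v-18:v+18,u-18:u+18].astype(int); print(n,abs(A-Bq).mean())
```

```text
19.7 F toolx -0.1 tooly 0.5 z 0.3 a_yaw 0.0039 tool in pocket mm [  51.  -174.3]
knob est r 0.1918 a 0.705046904954139
exp knob [304.40768487  27.619242  ] bar [254.21991854  36.73757743]
0.02 242 30 46 [[19.6, -25.0], [19.7, -40.4]]
0.04 266 29 45 [[39.9, -24.7], [39.9, -40.1]]
0.05 277 29 45 [[49.2, -24.8], [49.2, -40.3]]
0.09 325 30 46 [[89.9, -24.9], [89.7, -40.4]]
[ 166    0  118   35 2281]
board rect (array([-0.3, -1. ]), 110.1, 36.0, -0.0162)
reel 32.16949588477366
bottle 27.54320987654321
case 26.208847736625515
driver 26.27314814814815
```

The bar is closed at about 0 rad, the board is seated, and the arm was never near the other things. I'm handing in.

```bash
python3 -c "
from rig import r
print(r.sign_off())"
```

```text
the job is handed in; nothing more can be done
None
```

I handed the job in at about 20 s of the 67 s limit: the board is seated in the pocket with its strip on the bar's side and the bar is closed on its stop (peak about 14 N on the knob, an estimated 8 N on the stop), but no verdict came back, and I judged the reel, bottle, case and screwdriver undisturbed only from the arm's path because the before-and-after top-image comparison was inconclusive.

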